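# Make up a sowing pot on the slate

## Task

Make up a sowing pot in the middle of the grey slate, in this order: the blue saucer on the slate, the terracotta pot in the saucer, the black liner pot in the terracotta pot, and last the yellow-topped label, drawn out of its slot in the green rack and stood, yellow end up, in the liner. Set the saucer and the two pots down upright rather than dropping them, and leave the red-topped label, the trowel, the spanner and the white jug where they are.

Things in the scene. Friction and masses are not known exactly. Their poses are not given: they have to be found in the camera images.
- slate: flat grey slate, 110 x 110 x 8 mm, fixed to the bench; origin at the centre of its underside, z up, so its top is 8 mm above the origin
- saucer: loose round glazed blue saucer, open upward, outside 60 mm across at the foot and 66 mm at the rim, 22 mm tall, wall 3 mm, floor 5 mm thick (inside 54 mm across at the floor); origin at the centre of its underside, z up; 90 g; grip across the rim
- pot: loose round terracotta pot, open upward, 64 mm tall, outside 42 mm across at the foot, 55 mm just under the rim band, rim band 64 to 65 mm across and 18 mm tall at the top; wall 4 mm, floor 5 mm thick (inside 34 mm across at the floor, 57 mm at the mouth); origin at the centre of its underside, z up; 150 g
- liner: loose round black plastic liner pot, open upward, taller and slimmer: 88 mm tall, outside 29 mm across at the foot and 50 mm at the rim, wall 2.5 mm, floor 3 mm thick (inside 24 mm across at the floor, 45 mm at the mouth); origin at the centre of its underside, z up; 45 g. Seated in the terracotta pot it stands about 29 mm above that pot's rim
- yellow_label: loose stiff wooden plant label with a yellow top, upright in one of the rack's two slots: 9 mm thick (its x), 18 mm wide (its y), 130 mm tall (its z, yellow end up; the yellow part is the top 32 mm); origin at the centre of its bottom end; 20 g. In the rack its bottom end is 8 mm above the bench and its top 43 mm stand out; it slides straight up with 1 mm play each side
- red_label: the same kind of label with a red top, in the rack's other slot; to be left there
- rack: green wooden block fixed to the bench, 60 (x) x 160 (y) x 95 mm tall, with two vertical slots at y = -40 and +40 mm, 11 mm (x) by 20 mm (y), 87 mm deep, open at the top; origin at the centre of its underside, z up
- trowel: stainless hand trowel with wooden handle lying on the bench, 280 mm long along its x (handle to -x), blade 70 mm wide, 26 mm high at the handle; origin near its middle on the bench; to be left alone
- spanner: chrome spanner lying flat among the things, 180 mm long along its x, about 40 mm wide and under 15 mm high; to be left alone
- jug: white ceramic jug, about 92 mm across, 125 mm tall, handle on its +y side reaching 78 mm from the axis, short spout on its -y side; origin at the centre of its underside; to be left alone
There are look-alikes about, which are no part of the job. What is shaped like the pot but purple is not meant.

How it is judged:
By the outcome, as a careful person would: the job done as asked, in the order asked, and still so for the second after the job is handed in, with the robot touching nothing.
It also fails if it takes over 120 s, if anything falls off the work surface, if the arm or the gripper's body presses on something with over 40 N, if the wrist force passes 120 N, or if a joint passes its speed limit or range.

## Robot

A 6-joint arm with a two-finger parallel gripper is mounted at the origin on the work surface. World frame = base frame: x ahead of the robot, y to its left, z up, the work surface at z = 0. Lengths are in m, angles in degrees, forces in N, time in s.
With the tool pointing down it reaches from about 0.35 to 0.85 m from the base axis. Payload 8.1 kg.
Tool frame: the origin (TCP) lies on the centre line of the jaws, within the pads' length; the fingertips stand 22 mm ahead of it and the grasp point (between the pads) lies 3 mm ahead of it; z points along the fingers, y is the line along which they close (so a half turn about z gives the same grasp; the last joint's range is limited). The gripper opens to 93 mm and grips with 3 to 60 N. Pads are 15 mm wide; open, the fingers measure 128 mm over their backs; the gripper's body (75 mm by 188 mm) begins 65 mm behind the grasp point.
Start: joints at [70.451, 7.471, 85.268, -0, 87.261, -4.893], TCP at [0.152, 0.58, 0.241] pointing down, gripper open.
Joint ranges: [-169.43, 169.43], [-51.17, 129.36], [1.28, 143.12], [-76.62, 256.62], [0, 156.53], [-152.29, 152.29]. Speed limits (degrees/s): [136.94, 136.94, 159.86, 180, 180, 180].

## Interface

Orientations are given as [roll, pitch, yaw] about the fixed x, y, z axes, in that order (R = Rz(yaw) Ry(pitch) Rx(roll)).
In Python, from plant import manip, vision, order gives the robot as it stands. The module is installed in compiled form; this text tells all that it offers.
- The arm moves only by the tool move_tool, called in YAML: its name, and indented under it one key for each argument. Schema: {"type":"object","properties":{"segments":{"type":"array","items":{"type":"object","properties":{"sx":{"type":"number"},"sy":{"type":"number"},"sz":{"type":"number"},"twist":{"type":"number"}},"additionalProperties":false},"minItems":1,"maxItems":5},"finger_gap":{"type":"number"},"force":{"type":"number"},"only":{"type":"string"},"quiet":{"type":"boolean"},"lines":{"type":"string"}},"required":["segments"],"additionalProperties":false}. segments is a list of rows, 1 to 5 of them, each an object with the fields sx, sy, sz (the shift in shares of the most that a row can go, 1 being 62.5 mm), twist (a turn about the tool's z in shares of 180 degrees (1.0 is 180 degrees)); a field left out counts as zero; each row shifts and turns the commanded pose from where the row before left it, along the tool's axes as they then stand; what a row does not reach is not made up. A row lasts 1/8 s, in which the tool goes at most 0.0625 m and 10.7 degrees, less where a joint would pass 70% of its speed; a pose out of reach is approached as far as the arm can. finger_gap is the finger opening in m, set as the call begins (left out keeps the last). The fingers move at their own pace and stop on an object; force is the grip in N (left out, the last holds). Time passes only in rows, so rows that do not move let the fingers close. The tool returns the time, the measured TCP pose, the force, the opening and the grip force at its end. only (a regular expression) keeps the lines of the reply that match it, lines (a string "A,B") keeps lines A to B, and quiet returns only ok. Input that does not fit is refused with a message, and nothing moves.
- manip.get_state(): the state, without advancing time (a new reading comes with each control period).
- vision.snapshot(name): name is "scene" or "top" or "wrist"; returns a dict with "img" (480x640x3 uint8, red, green, blue), "range_z" (480x640 float32, m along the optical axis (not along the pixel's ray), 0 where there is no reading), "camera_matrix" (3x3 intrinsics, pixels), "distortion" ([k1, k2, p1, p2, k3] as OpenCV has them; the pictures are not rectified), "rvec" (rotation vector, rad) and "tvec" (3), from world to camera coordinates, as OpenCV has them. Camera axes: x right, y down, z forward; pixel columns grow to the right and rows downward; lengths in m; the calibration is good to about 2 mm. A picture is of the moment at which its call begins.
- order.hand_in(): hands the job in; it is judged then, once.
The state is a dict: "time_s": time; "qpos": joint angles; "qvel": joint speeds; "effort": joint torques, N m; "eef_pos": TCP position; "orientation": TCP orientation; "contact_force": force on the tool from outside, world axes, zero at the start; "torque": the same for the moment, N m; "finger_gap": finger opening in m; "grip_force": force on a finger pad.
Only numpy, scipy, OpenCV 4.12 (cv2) and the standard library are available. Lean on these libraries where they do the work, as an engineer would, in place of code of your own. Each camera call takes 0.05 s, during which the arm holds its last target. There are 200 camera calls.

## Working session

There is one attempt and no reset: what is moved stays moved. The work goes in short steps, Python scripts to look and compute and a tool call to move; the robot and the scene stay as the last step left them, time stands still between calls to the robot, and variables do not carry over. Pictures are saved under pics/ and viewed, at most 14 in all, crops included, and the job is handed in when it is done.

```bash
mkdir -p pics
```

Create h.py:
```python
import numpy as np, cv2
from plant import manip, vision, order
from scipy.spatial.transform import Rotation as Ro
def snap(n,save=None):
    s=vision.snapshot(n)
    if save: cv2.imwrite('pics/'+save,s['img'][:,:,::-1])
    return s
def ray(s,uv):
    uv=np.atleast_2d(np.array(uv,float))
    p=cv2.undistortPoints(uv[:,None],s['camera_matrix'],np.array(s['distortion']))[:,0]
    R=cv2.Rodrigues(np.array(s['rvec'],float))[0]; t=np.array(s['tvec'],float).ravel()
    return -R.T@t, np.c_[p,np.ones(len(p))]@R
def onz(s,uv,z):
    c,d=ray(s,uv); return c+d*((z-c[2])/d[:,2])[:,None]
def cloud(s):
    v,u=np.mgrid[0:480,0:640]; c,d=ray(s,np.c_[u.ravel(),v.ravel()])
    z=s['range_z'].ravel(); P=c+d*z[:,None]; P[z==0]=np.nan
    return P.reshape(480,640,3)
def tool(p):
    "world displacement to target TCP p in tool axes"
    st=manip.get_state(); R=Ro.from_euler('xyz',st['orientation'],degrees=True)
    return R.inv().apply(np.array(p)-st['eef_pos'])
```

Run:
```python
from h import *
for n in('scene','top','wrist'):
    s=snap(n,n+'0.png'); print(n,ray(s,[[320,240]]))
print(manip.get_state())
```

```text
scene (array([1.16312333, 0.22115076, 0.69016427]), array([[-0.69734004, -0.16899592, -0.69673908]]))
top (array([0.40316648, 0.06372891, 1.40531393]), array([[ 9.27259545e-02,  2.14950927e-04, -9.95705751e-01]]))
wrist (array([0.08315397, 0.59833813, 0.38327163]), array([[ 0.23761093, -0.06246824, -0.96940683]]))
{'time_s': 0.15, 'qpos': array([ 7.04519489e+01,  7.50441976e+00,  8.53126567e+01, -8.85747389e-04,
        8.72602347e+01, -4.89250358e+00]), 'qvel': array([-0.02679261,  0.03480869, -0.21307039,  0.00992541, -0.09995159,
       -0.01955061]), 'effort': array([ 6.79383265e-04, -5.60481727e+01, -4.92330408e+01,  7.68783758e-02,
        3.06067395e-02, -1.05072777e-04]), 'eef_pos': array([0.15165459, 0.580124  , 0.23985815]), 'orientation': array([-1.79922895e+02, -5.71215029e-03,  1.65344492e+02]), 'contact_force': array([0.01114274, 0.30385011, 0.0596964 ]), 'torque': array([ 0.02699843, -0.03662256,  0.02535393]), 'grip_force': 0.0, 'finger_gap': 0.09282513454821896}
```

View pics/top0.png

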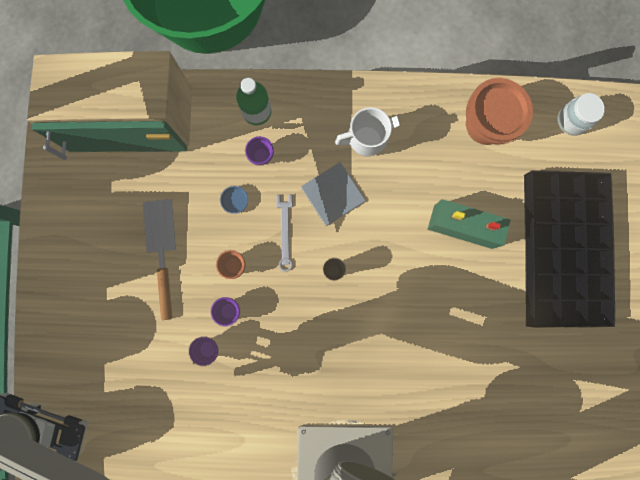

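View pics/scene0.png

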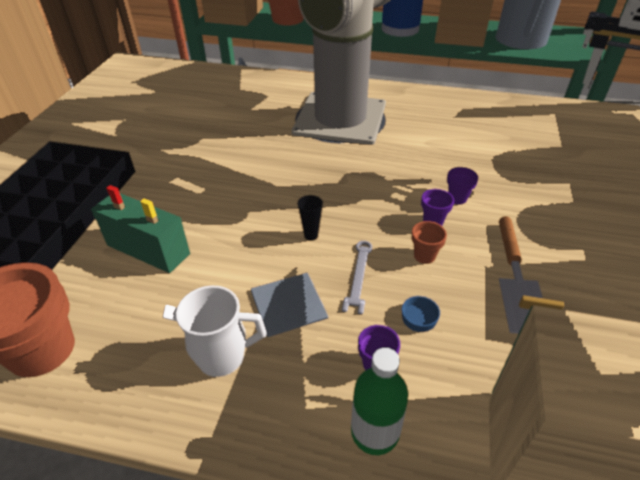

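The top view shows the saucer at (235,199), the pot at (231,264), the liner at (334,268), the slate at (335,194), the yellow label at (459,215) and the red label at (494,226). The spanner lies between the slate and the saucer, and the jug at (371,130) is just beyond the slate. In the scene view the saucer is at (420,314), the pot at (429,241), the liner at (311,217), the slate at (288,303) and the yellow label at (149,210).

Add to h.py:
```python
HSV=dict(saucer=((95,70,30),(118,255,255)),pot=((3,110,50),(14,255,255)),liner=((0,0,0),(180,255,50)),yellow=((22,150,120),(34,255,255)),red=((0,190,90),(3,255,255)),rack=((60,60,20),(90,255,255)),slate=((95,8,50),(125,69,200)))
def mask(s,what,box):
    hsv=cv2.cvtColor(s['img'],cv2.COLOR_RGB2HSV); m=cv2.inRange(hsv,*HSV[what]); k=np.zeros_like(m)
    u0,v0,u1,v1=box; k[v0:v1,u0:u1]=m[v0:v1,u0:u1]
    n,l,st,c=cv2.connectedComponentsWithStats(k)
    i=1+st[1:,4].argmax(); return l==i
def circ(xy):
    for _ in range(3):
        A=np.c_[2*xy,np.ones(len(xy))]; r=np.linalg.lstsq(A,(xy**2).sum(1),rcond=None)[0]
        R=np.sqrt(r[2]+r[:2]@r[:2]); e=abs(np.hypot(*(xy-r[:2]).T)-R); xy=xy[e<=np.percentile(e,90)]
    return r[:2],R
def tri(rs):
    A=np.zeros((3,3));b=np.zeros(3)
    for c,d in rs:
        d=d[0]/np.linalg.norm(d[0]);M=np.eye(3)-np.outer(d,d);A+=M;b+=M@c
    return np.linalg.solve(A,b)
```

Create m.py:
```python
from h import *
B={'top':dict(saucer=(212,180,255,220),pot=(210,244,250,284),liner=(318,252,352,285),yellow=(445,205,475,225),red=(480,218,506,234),slate=(295,155,375,235)),
'scene':dict(saucer=(395,290,448,340),pot=(405,212,455,270),liner=(292,190,330,248),yellow=(135,195,162,226),red=(104,180,127,212),slate=(245,265,335,340))}
cen={}
for n in B:
    s=snap(n);C=cloud(s)
    for w,b in B[n].items():
        m=mask(s,w,b); P=C[m]; P=P[~np.isnan(P[:,0])]; uv=np.argwhere(m)[:,::-1]
        zt=np.percentile(P[:,2],97); T=P[P[:,2]>zt-.004]
        print(n,w,m.sum(),uv.min(0),uv.max(0),'ztop %.4f'%zt,'mean top',T.mean(0).round(4),end=' ')
        if w in('saucer','pot','liner'):
            T=P[P[:,2]>zt-.006];print('circ',*circ(T[:,:2]))
            if n=='top':   # outer contour of rim on plane
                c=max(cv2.findContours(m.astype('u1'),0,1)[0],key=len)[:,0]
                h=cv2.convexHull(c)[:,0].astype(float); print('   hull circ on rim plane',*circ(onz(s,h,zt)[:,:2]))
        elif w=='slate':
            c=max(cv2.findContours(m.astype('u1'),0,1)[0],key=len)
            print('rect',cv2.minAreaRect((onz(s,c[:,0].astype(float),.008)[:,:2]*1000).astype('f4')))
        else:
            cen.setdefault(w,[]).append(ray(s,[uv.mean(0)]));print(cv2.minAreaRect((P[:,:2]*1000).astype('f4')))
for w in cen: print(w,'tri centroid',tri(cen[w]))
```

```bash
python3 m.py
```

```text
top saucer 313 [230 187] [247 212] ztop 0.0235 mean top [0.6207 0.2466 0.0223] circ [0.62306851 0.26388385] 0.029766290133823023
   hull circ on rim plane [0.62288896 0.26423134] 0.03089082938452947
top pot 552 [216 250] [244 278] ztop 0.0676 mean top [0.4709 0.2627 0.0661] circ [0.47177063 0.26199799] 0.030220898788666097
   hull circ on rim plane [0.47100438 0.26158801] 0.031669281053464594Traceback (most recent call last):
  File "m.py", line 8, in <module>
    m=mask(s,w,b); P=C[m]; P=P[~np.isnan(P[:,0])]; uv=np.argwhere(m)[:,::-1]
  File "h.py", line 28, in mask
    i=1+st[1:,4].argmax(); return l==i
        ~~~~~~~~~~~~~~~^^
ValueError: attempt to get argmax of an empty sequence
```

View pics/wrist0.png

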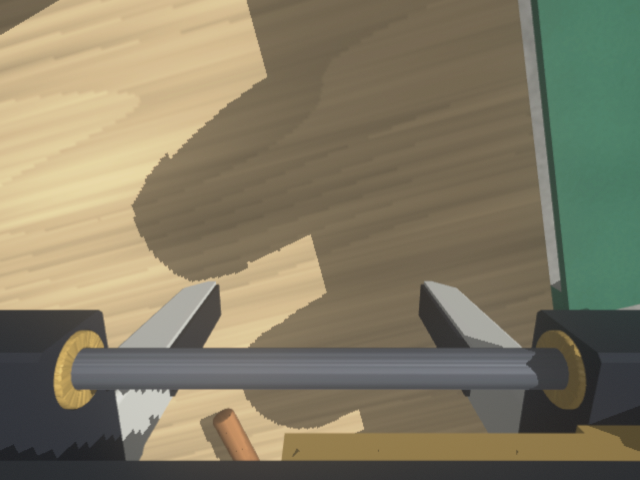

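The wrist view shows the open fingers at (200,300) and (440,300), the bench, and part of the trowel handle at (235,430). The liner's colour threshold needs adjusting.

Run:
```python
import cv2
for n,ps in(('top',[(334,268),(325,266),(343,270),(334,278),(225,199),(232,190),(240,205),(335,180),(350,205),(459,215)]),('scene',[(311,210),(308,230),(310,202),(405,315),(420,325),(420,310),(280,310),(300,290)])):
    im=cv2.cvtColor(cv2.imread(f'pics/{n}0.png'),cv2.COLOR_BGR2HSV)
    print(n,[(p,im[p[1],p[0]].tolist()) for p in ps])
```

```bash
sed -i 's/liner=((0,0,0),(180,255,50))/liner=((0,0,0),(180,255,75))/; s/(95,70,30)/(95,75,30)/' h.py
sed -i 's/saucer=((95,75,30),(118/saucer=((95,80,30),(125/' h.py
python3 m.py
```

```text
top [((334, 268), [18, 59, 65]), ((325, 266), [24, 62, 58]), ((343, 270), [16, 41, 68]), ((334, 278), [17, 63, 57]), ((225, 199), [107, 47, 87]), ((232, 190), [107, 44, 82]), ((240, 205), [106, 88, 142]), ((335, 180), [100, 8, 91]), ((350, 205), [100, 20, 152]), ((459, 215), [27, 177, 230])]
scene [((311, 210), [135, 36, 14]), ((308, 230), [135, 39, 13]), ((310, 202), [143, 78, 13]), ((405, 315), [106, 134, 124]), ((420, 325), [106, 129, 113]), ((420, 310), [107, 133, 107]), ((280, 310), [110, 25, 62]), ((300, 290), [109, 33, 62])]
top saucer 283 [231 187] [247 211] ztop 0.0229 mean top [0.6277 0.2447 0.022 ] circ [0.6232373  0.26223386] 0.028326768009797137
   hull circ on rim plane [0.62453717 0.25109705] 0.02060247935173657
top pot 557 [216 250] [244 278] ztop 0.0668 mean top [0.4705 0.261  0.0654] circ [0.47122302 0.26264376] 0.03033029775318168
   hull circ on rim plane [0.47107838 0.26168868] 0.031629968957142526
top liner 348 [324 259] [344 279] ztop 0.0880 mean top [0.4586 0.0375 0.0871] circ [0.46392454 0.03279311] 0.02212685166968731
   hull circ on rim plane [0.46367287 0.
[... 891 characters left out ...]
.033617  ] 0.02311517083445102
scene yellow 144 [141 198] [155 217] ztop 0.1401 mean top [ 0.5839 -0.2309  0.1386] ((507.56927490234375, -287.1140441894531), (212.5980987548828, 18.516382217407227), 37.36620330810547)
scene red 157 [107 185] [121 203] ztop 0.1399 mean top [ 0.5626 -0.3069  0.1385] ((497.38848876953125, -364.4702453613281), (193.1175537109375, 19.18355941772461), 40.516483306884766)
scene slate 2905 [252 274] [326 335] ztop 0.0115 mean top [0.6497 0.0375 0.0094] rect ((646.93212890625, 36.62190246582031), (108.09456634521484, 106.60379028320312), 33.71967315673828)
yellow tri centroid [ 0.58085398 -0.23062276  0.12500418]
red tri centroid [ 0.56389838 -0.30193805  0.12822537]
```

The rows are not in the units I measure in: shifts go in shares of 62.5 mm and turns go in shares of 180 degrees. I convert before sending: -0.05 m is -0.8, -0.035 m is -0.56, -7.33 degrees / 180 = -0.0407.

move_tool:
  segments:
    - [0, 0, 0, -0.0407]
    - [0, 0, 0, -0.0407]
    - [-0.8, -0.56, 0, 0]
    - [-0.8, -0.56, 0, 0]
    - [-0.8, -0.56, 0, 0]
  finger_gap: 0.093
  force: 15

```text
refused: segments[0]: [0, 0, 0, -0.0407] is not of type 'object' (schema: type "object"). Nothing was moved.
```

Wrong form. The message asks for a list of objects with named fields, so I'll send the same numbers that way.

move_tool:
  segments:
    - {"twist":-0.0407}
    - {"twist":-0.0407}
    - {"sx":-0.8, "sy":-0.56}
    - {"sx":-0.8, "sy":-0.56}
    - {"sx":-0.8, "sy":-0.56}
  finger_gap: 0.093
  force: 15

```text
time_s: 0.92
eef_pos: [0.3029, 0.4744, 0.2407]
orientation: [180.0, 0.0, -179.9]
contact_force: [-0.1, -0.6, 1.0]
finger_gap: 0.0929
grip_force: 0.0
```

move_tool:
  segments:
    - {"sx":-0.8, "sy":-0.48}
    - {"sx":-0.8, "sy":-0.48}
    - {"sx":-0.8, "sy":-0.48}
    - {"sx":-0.8, "sy":-0.48}
    - {"sx":-0.8, "sy":-0.48}

```text
time_s: 1.55
eef_pos: [0.5533, 0.3243, 0.2407]
orientation: [180.0, 0.0, -180.0]
contact_force: [1.4, 0.8, -0.5]
finger_gap: 0.0927
grip_force: 0.0
```

Run:
```python
from h import *
for n in('top','scene'):
    s=snap(n);P=cloud(s).reshape(-1,3);I=s['img'].reshape(-1,3).astype(int)
    k=(P[:,2]>.03)&(P[:,2]<.16)&(P[:,0]>.66)&(P[:,0]<.9)&(P[:,1]<.16)&(P[:,1]>-.2)
    Q=P[k];print(n,len(Q),Q.min(0),Q.max(0))
    for z in(.04,.06,.08,.1,.12):
        q=Q[abs(Q[:,2]-z)<.01]; 
        if len(q): print(z,len(q),'xmin',q[q[:,0].argmin()].round(3),'ymax',q[q[:,1].argmax()].round(3), 'near slate',np.hypot(q[:,0]-.6445,q[:,1]-.0367).min().round(3))
print(manip.get_state()['eef_pos'],tool([.6245,.2645,.14]))
```

```text
top 1312 [ 0.72378531 -0.10402707  0.03031763] [0.81526963 0.03182603 0.13237584]
0.04 187 xmin [ 0.725 -0.044  0.05 ] ymax [0.759 0.013 0.049] near slate 0.103
0.06 210 xmin [ 0.724 -0.037  0.056] ymax [0.752 0.032 0.069] near slate 0.1
0.08 185 xmin [ 0.726 -0.042  0.076] ymax [0.752 0.032 0.075] near slate 0.101
0.1 270 xmin [ 0.729 -0.042  0.102] ymax [0.752 0.03  0.094] near slate 0.103
0.12 452 xmin [ 0.725 -0.04   0.124] ymax [0.756 0.02  0.112] near slate 0.104
scene 5098 [ 0.72699045 -0.10346354  0.03001946] [0.81796198 0.03422315 0.12918716]
0.04 604 xmin [ 0.729 -0.04   0.046] ymax [0.761 0.02  0.05 ] near slate 0.112
0.06 990 xmin [ 0.729 -0.04   0.054] ymax [0.751 0.034 0.061] near slate 0.107
0.08 973 xmin [ 0.732 -0.045  0.071] ymax [0.754 0.034 0.07 ] near slate 0.106
0.1 1112 xmin [ 0.732 -0.04   0.106] ymax [0.757 0.033 0.094] near slate 0.106
0.12 1419 xmin [ 0.727 -0.04   0.125] ymax [0.76  0.015 0.11 ] near slate 0.105
[0.55590397 0.32140027 0.23988828] [-0.06881109 -0.05637953  0.10003553]
```

To row units: -0.034 m is -0.544, 0.03 m is 0.48.

move_tool:
  segments:
    - {"sx":-0.544, "sy":-0.448}
    - {"sx":-0.544, "sy":-0.464}
    - {"sz":0.48}
    - {}

```text
time_s: 2.15
eef_pos: [0.6179, 0.268, 0.2072]
orientation: [-179.9, -0.3, 180.0]
contact_force: [-0.2, -0.3, -0.3]
finger_gap: 0.0928
grip_force: 0.0
```

Create w.py:
```python
from h import *
import sys
w=sys.argv[1]; zr=float(sys.argv[2]); s=snap('wrist',sys.argv[3])
m=mask(s,w,tuple(map(int,sys.argv[4:8])) if len(sys.argv)>4 else (0,0,640,450))
P=cloud(s)[m];P=P[~np.isnan(P[:,0])];zt=np.percentile(P[:,2],97)
uv=np.argwhere(m)[:,::-1];print(m.sum(),uv.min(0),uv.max(0),'ztop',zt)
T=P[P[:,2]>zt-.004];print('depth circ',*circ(T[:,:2]))
c=max(cv2.findContours(m.astype('u1'),0,1)[0],key=len)
h=cv2.convexHull(c)[:,0].astype(float);print('hull',*circ(onz(s,h,zr)[:,:2]))
print(manip.get_state()['eef_pos'])
```

```bash
python3 w.py saucer .022 w1.png
```

```text
1825 [282 207] [327 266] ztop 0.02149710235419668
depth circ [0.62300384 0.26613342] 0.030993448873117207
hull [0.62475212 0.25315999] 0.02219542319633411
[0.61844392 0.26861673 0.20918728]
```

View pics/w1.png

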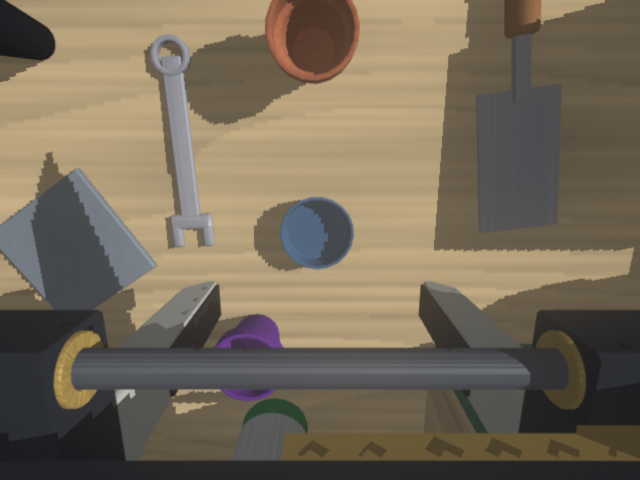

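The wrist view shows the saucer whole at (317,232) with a radius of about 36 px. The spanner is clear of it at (190,225), and the purple pot is at (250,360).

```bash
sed -i 's/saucer=((95,80,30)/saucer=((95,40,30)/' h.py
python3 w.py saucer .0215 w1b.png 270 185 365 280
```

Run:
```python
from h import *
print(tool([.6235,.2655,.0245]))
```

```text
2572 [280 196] [352 266] ztop 0.02209217656503989
depth circ [0.6232031  0.26539407] 0.03073819495033755
hull [0.62346136 0.26510147] 0.032023628329958594
[0.61906468 0.26909415 0.21074173]
[-0.00462455 -0.00357462  0.1862375 ]
```

To row units: 0.05 m is 0.8, 0.02 m is 0.32.

move_tool:
  segments:
    - {"sx":-0.072, "sy":-0.056, "sz":0.8}
    - {"sz":0.8}
    - {"sz":0.8}
    - {"sz":0.32}
    - {}

```text
time_s: 2.88
eef_pos: [0.6237, 0.2654, 0.0405]
orientation: [-180.0, -0.1, -180.0]
contact_force: [-0.3, 0.3, -0.5]
finger_gap: 0.0928
grip_force: 0.0
```

Run:
```python
from h import *
print(tool([.6235,.265,.0245]),manip.get_state()['contact_force'])
```

```text
[ 0.00015382 -0.00038741  0.01596031] [-0.25309347  0.27090211 -0.5094499 ]
```

To row units: 0.0155 m is 0.248.

move_tool:
  segments:
    - {"sz":0.248}
    - {}

```text
time_s: 3.12
eef_pos: [0.6246, 0.2652, 0.0255]
orientation: [180.0, 0.0, -180.0]
contact_force: [-0.5, -0.2, 0.0]
finger_gap: 0.0931
grip_force: 0.0
```

move_tool:
  segments:
    - {}
    - {}
    - {}
    - {}
    - {}
  finger_gap: 0.05
  force: 15

```text
time_s: 3.75
eef_pos: [0.6246, 0.2651, 0.0256]
orientation: [180.0, 0.0, -180.0]
contact_force: [0.5, -0.5, 3.4]
finger_gap: 0.0652
grip_force: 15.0
```

To row units: -0.04 m is -0.64, -0.03 m is -0.48.

move_tool:
  segments:
    - {"sz":-0.48}
    - {"sz":-0.64}
    - {"sz":-0.64}
    - {"sy":-0.64}
    - {"sy":-0.64}

```text
time_s: 4.38
eef_pos: [0.6244, 0.1846, 0.1357]
orientation: [180.0, 0.1, -179.9]
contact_force: [-0.0, -0.2, -1.5]
finger_gap: 0.0649
grip_force: 15.0
```

move_tool:
  segments:
    - {"sy":-0.8}
    - {"sx":-0.16, "sy":-0.8}
    - {"sx":-0.16, "sy":-0.48}
    - {}

```text
time_s: 4.88
eef_pos: [0.6446, 0.0524, 0.1348]
orientation: [-180.0, -0.0, 179.8]
contact_force: [-0.7, 0.5, -1.3]
finger_gap: 0.0646
grip_force: 15.0
```

Run:
```python
from h import *
s=snap('wrist','w2.png');C=cloud(s)
print(manip.get_state()['eef_pos'],manip.get_state()['finger_gap'])
```

```text
[0.64422349 0.05407009 0.13469996] 0.06462931085208237
```

View pics/w2.png

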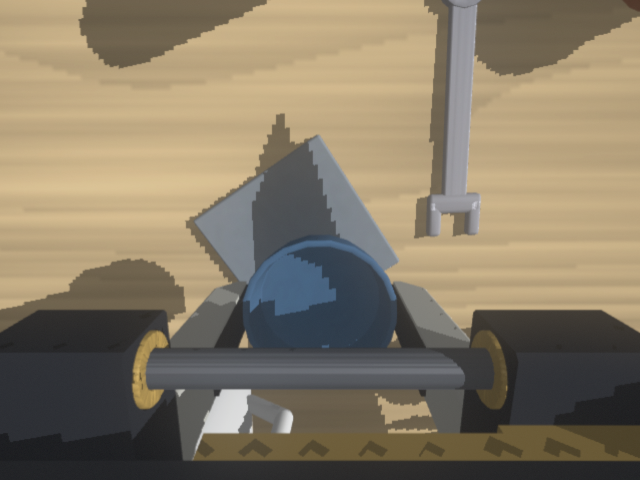

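The wrist view shows the saucer level in the jaws at (320,300). Three slate corners are visible at (318,136), (398,262) and (193,222), and the last two are diagonally opposite.

Run:
```python
from h import *
s=snap('wrist');P=onz(s,[[318,136],[398,262],[193,222]],.008)
print(P,np.linalg.norm(P[0]-P[1]),np.linalg.norm(P[0]-P[2]),(P[1]+P[2])/2)
C=cloud(s);print(C[205,[235,330,350]],C[180,318], C[140:200,100:200,2].mean())
print(tool([.6445,.0367,.034]))
```

```text
[[ 0.56888422  0.05340055  0.008     ]
 [ 0.65870219  0.11228927  0.008     ]
 [ 0.62824663 -0.03669999  0.008     ]] 0.10740181725162451 0.10789811043189473 [0.64347441 0.03779464 0.008     ]
[[ 0.61604851 -0.00585779  0.00764163]
 [ 0.61613711  0.06179128  0.00797504]
 [ 0.61625572  0.07606347  0.00742055]] [0.59862882 0.05330368 0.00663036] nan
[-0.00058263 -0.01845523  0.10071124]
```

To row units: 0.05 m is 0.8, 0.03 m is 0.48.

move_tool:
  segments:
    - {"sy":-0.28}
    - {"sz":0.8}
    - {"sz":0.48}
    - {"sz":0.208}
    - {}

```text
time_s: 5.6
eef_pos: [0.6437, 0.0377, 0.0415]
orientation: [-180.0, -0.1, -180.0]
contact_force: [0.3, 0.4, -0.6]
finger_gap: 0.0646
grip_force: 15.0
```

move_tool:
  segments:
    - {"sz":0.064}
    - {"sz":0.032}
    - {}

```text
time_s: 5.98
eef_pos: [0.6447, 0.0375, 0.0368]
orientation: [-180.0, 0.1, -180.0]
contact_force: [0.7, 0.0, -0.9]
finger_gap: 0.0649
grip_force: 15.0
```

To row units: 0.0015 m is 0.024.

move_tool:
  segments:
    - {"sz":0.024}
    - {}

```text
time_s: 6.22
eef_pos: [0.6443, 0.0375, 0.0346]
orientation: [-180.0, -0.0, -180.0]
contact_force: [0.5, -0.1, -1.0]
finger_gap: 0.065
grip_force: 15.0
```

move_tool:
  segments:
    - {"sz":0.016}
    - {}

```text
time_s: 6.48
eef_pos: [0.6444, 0.0375, 0.0336]
orientation: [-180.0, 0.0, -180.0]
contact_force: [0.4, -0.8, -0.9]
finger_gap: 0.0648
grip_force: 15.0
```

move_tool:
  segments:
    - {"sz":0.008}
    - {}

```text
time_s: 6.72
eef_pos: [0.6444, 0.0375, 0.0336]
orientation: [-180.0, 0.0, -180.0]
contact_force: [-2.9, -0.8, 3.9]
finger_gap: 0.065
grip_force: 15.0
```

move_tool:
  segments:
    - {}
    - {}
    - {}
  finger_gap: 0.093

```text
time_s: 7.1
eef_pos: [0.6443, 0.0375, 0.0329]
orientation: [180.0, -0.0, -180.0]
contact_force: [-0.9, 0.3, 0.5]
finger_gap: 0.0897
grip_force: 0.0
```

move_tool:
  segments:
    - {"sz":-0.48}
    - {"sz":-0.8}
    - {"sz":-0.8}
    - {"sz":-0.72}
    - {"sx":0.48, "sy":0.8}

```text
time_s: 7.72
eef_pos: [0.6182, 0.0855, 0.214]
orientation: [-180.0, 0.6, 179.7]
contact_force: [1.6, 1.4, -0.5]
finger_gap: 0.0925
grip_force: 0.0
```

move_tool:
  segments:
    - {"sx":0.64, "sy":0.72}
    - {"sx":0.64, "sy":0.72}
    - {"sx":0.64, "sy":0.72}
    - {"sx":0.32, "sy":0.608}
    - {}

```text
time_s: 8.35
eef_pos: [0.4728, 0.2629, 0.2083]
orientation: [180.0, 0.0, -179.8]
contact_force: [0.4, 0.5, -0.3]
finger_gap: 0.0929
grip_force: 0.0
```

```bash
python3 w.py pot .064 w3.png
```

Run:
```python
from h import *
for n,b in(('scene',(240,260,340,345)),('top',(300,155,375,235))):
    s=snap(n);m=mask(s,'saucer',b);P=cloud(s)[m];P=P[~np.isnan(P[:,0])];z=np.percentile(P[:,2],95);T=P[P[:,2]>z-.005]
    print(n,m.sum(),z,circ(T[:,:2]))
```

```text
4265 [278 194] [360 274] ztop 0.06411347527924759
depth circ [0.4708969  0.26288256] 0.03003558812845003
hull [0.47119079 0.26280001] 0.03187785639973266
[0.47373624 0.26149512 0.20826454]
scene 1171 0.03146870642396569 (array([0.64557235, 0.03847796]), np.float64(0.030885006502586652))
top 628 0.031117740134380865 (array([0.64295768, 0.0372635 ]), np.float64(0.03070554657197937))
```

View pics/w3.png

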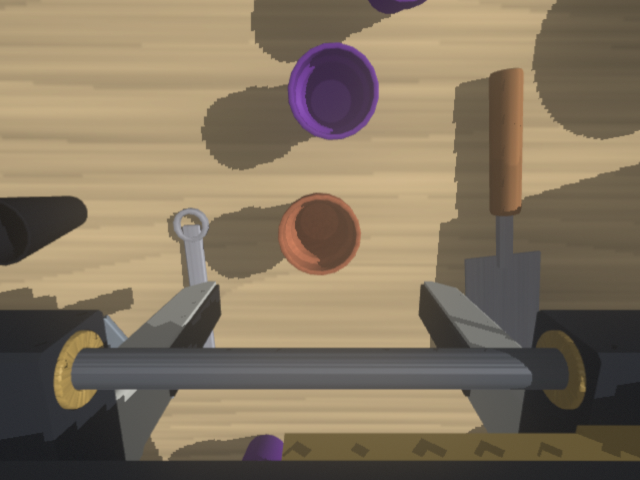

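The wrist view shows the terracotta pot at (320,234), clear between the fingers, with the purple pot well away at (333,91). Both cameras show the saucer seated on the slate.

To row units: 0.05 m is 0.8, 0.03 m is 0.48.

move_tool:
  segments:
    - {"sx":0.0352, "sy":0.0112, "sz":0.8}
    - {"sz":0.8}
    - {"sz":0.48}
    - {"sz":0.32}
    - {}

```text
time_s: 9.12
eef_pos: [0.4713, 0.2593, 0.0561]
orientation: [-179.9, -0.2, 179.9]
contact_force: [-0.2, -0.3, -0.4]
finger_gap: 0.0932
grip_force: 0.0
```

move_tool:
  segments:
    - {}
    - {}
    - {}
    - {}
    - {}
  finger_gap: 0.05
  force: 20

```text
time_s: 9.75
eef_pos: [0.4728, 0.2617, 0.059]
orientation: [180.0, 0.1, -180.0]
contact_force: [0.1, 1.6, 5.7]
finger_gap: 0.065
grip_force: 20.0
```

move_tool:
  segments:
    - {"sz":-0.48}
    - {"sz":-0.64}
    - {"sz":-0.64}
    - {"sx":-0.64, "sy":-0.72}
    - {"sx":-0.64, "sy":-0.72}

```text
time_s: 10.38
eef_pos: [0.5528, 0.1707, 0.1686]
orientation: [180.0, 0.0, -179.9]
contact_force: [-0.0, 0.3, -2.4]
finger_gap: 0.0648
grip_force: 20.0
```

move_tool:
  segments:
    - {"sx":-0.64, "sy":-0.72}
    - {"sx":-0.64, "sy":-0.72}
    - {"sx":-0.192, "sy":-0.704}
    - {}

```text
time_s: 10.88
eef_pos: [0.6442, 0.0336, 0.1669]
orientation: [-179.9, -0.1, 179.8]
contact_force: [0.0, 0.6, -1.6]
finger_gap: 0.0649
grip_force: 20.0
```

Run:
```python
from h import *
s=snap('wrist','w4.png');m=mask(s,'pot',(150,150,500,340));C=cloud(s);P=C[m];P=P[~np.isnan(P[:,0])];st=manip.get_state()
zt=np.percentile(P[:,2],98);T=P[P[:,2]>zt-.004];print(m.sum(),zt,circ(T[:,:2]),st['eef_pos'],st['finger_gap'],st['contact_force'])
```

```text
11221 0.17229473921316818 (array([0.64141757, 0.03369883]), np.float64(0.02954682622020605)) [0.64374284 0.03565774 0.16694152] 0.0647430218629548 [-0.22249769  0.3482551  -1.39339582]
```

View pics/w4.png

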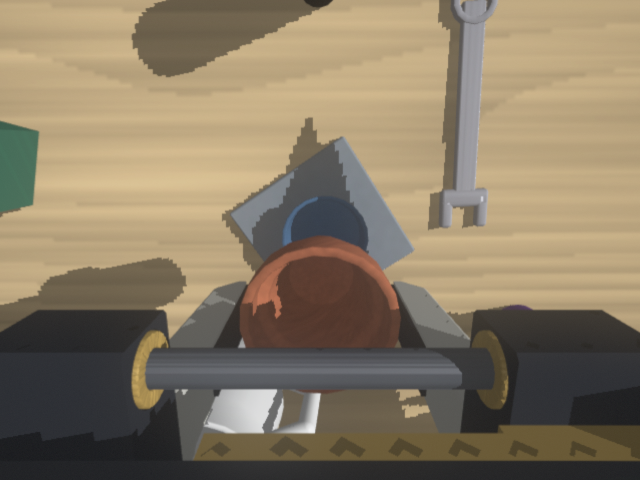

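The wrist view shows the pot upright in the jaws at (320,312), above the saucer on the slate.

To row units: 0.04 m is 0.64, 0.035 m is 0.56.

move_tool:
  segments:
    - {"sx":-0.0352, "sy":0.024}
    - {"sz":0.64}
    - {"sz":0.56}
    - {}
    - {}

```text
time_s: 11.55
eef_pos: [0.6469, 0.0397, 0.0946]
orientation: [180.0, 0.1, -179.9]
contact_force: [0.1, -0.2, -1.1]
finger_gap: 0.0648
grip_force: 20.0
```

To row units: 0.01 m is 0.16, 0.008 m is 0.128.

move_tool:
  segments:
    - {"sy":-0.016, "sz":0.16}
    - {"sz":0.128}
    - {"sz":0.048}
    - {}

```text
time_s: 12.05
eef_pos: [0.6465, 0.0377, 0.0723]
orientation: [180.0, 0.0, 180.0]
contact_force: [-0.3, -0.3, -2.0]
finger_gap: 0.0651
grip_force: 20.0
```

move_tool:
  segments:
    - {"sz":0.016}
    - {}

```text
time_s: 12.3
eef_pos: [0.6469, 0.0377, 0.0722]
orientation: [180.0, 0.1, 180.0]
contact_force: [-2.0, 0.2, 5.2]
finger_gap: 0.0646
grip_force: 20.0
```

move_tool:
  segments:
    - {"sz":0.0096}
    - {}

```text
time_s: 12.55
eef_pos: [0.6471, 0.0378, 0.0722]
orientation: [180.0, 0.1, -180.0]
contact_force: [-2.7, -0.0, 8.7]
finger_gap: 0.0653
grip_force: 20.0
```

To row units: -0.001 m is -0.016.

move_tool:
  segments:
    - {"sz":-0.016}
    - {}
    - {}
    - {}
  finger_gap: 0.093

```text
time_s: 13.05
eef_pos: [0.6462, 0.0377, 0.0712]
orientation: [-180.0, -0.0, -180.0]
contact_force: [0.4, 0.4, -0.0]
finger_gap: 0.0927
grip_force: 0.0
```

move_tool:
  segments:
    - {"sz":-0.64}
    - {"sz":-0.8}
    - {"sz":-0.96}
    - {"sx":0.96}
    - {"sx":0.96}

```text
time_s: 13.68
eef_pos: [0.5261, 0.0376, 0.2227]
orientation: [-180.0, 0.1, 180.0]
contact_force: [-0.3, -0.3, 0.6]
finger_gap: 0.0928
grip_force: 0.0
```

move_tool:
  segments:
    - {"sx":0.96, "sy":-0.08}
    - {}
    - {}

```text
time_s: 14.05
eef_pos: [0.4669, 0.0327, 0.2223]
orientation: [-180.0, 0.1, 180.0]
contact_force: [0.5, -0.7, 0.4]
finger_gap: 0.093
grip_force: 0.0
```

```bash
python3 w.py liner .088 w5.png 240 150 400 330
```

Run:
```python
from h import *
for n,b in(('scene',(240,220,340,345)),('top',(300,145,375,235))):
    s=snap(n);m=mask(s,'pot',b);P=cloud(s)[m];P=P[~np.isnan(P[:,0])];z=np.percentile(P[:,2],95);T=P[P[:,2]>z-.005]
    print(n,m.sum(),z,circ(T[:,:2]))
```

```text
3216 [288 201] [352 266] ztop 0.08788598347628267
depth circ [0.46347565 0.03304616] 0.02289838159231406
hull [0.46362635 0.03287768] 0.024139798011328994
[0.46751401 0.0326608  0.22239045]
scene 1326 0.07865943622020798 (array([0.64750703, 0.03939761]), np.float64(0.03015276075470746))
top 449 0.07986079017091123 (array([0.64421076, 0.03813943]), np.float64(0.03000997987005317))
```

View pics/w5.png

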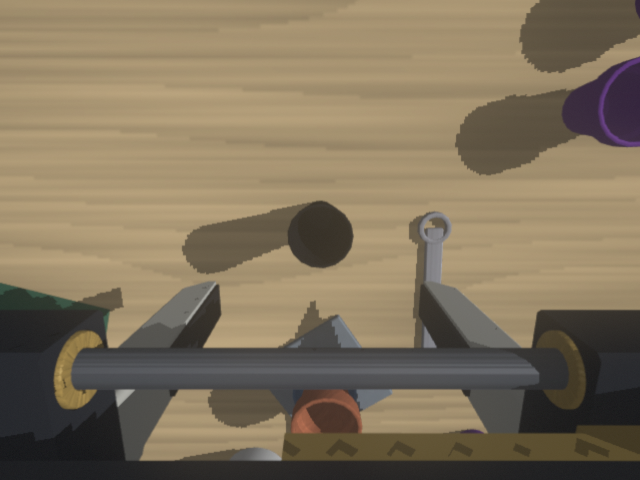

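The wrist view shows the liner upright at (320,234), clear between the fingers, with the spanner off at (434,226). The terracotta pot sits seated in the saucer.

To row units: 0.05 m is 0.8, 0.045 m is 0.72.

move_tool:
  segments:
    - {"sx":0.04, "sy":0.0048, "sz":0.8}
    - {"sz":0.72}
    - {"sz":0.48}
    - {"sz":0.16}
    - {}

```text
time_s: 14.82
eef_pos: [0.4642, 0.033, 0.0865]
orientation: [180.0, -0.1, -180.0]
contact_force: [0.3, 0.2, -0.0]
finger_gap: 0.0928
grip_force: 0.0
```

move_tool:
  segments:
    - {}
    - {}
    - {}
    - {}
    - {}
  finger_gap: 0.035
  force: 8

```text
time_s: 15.45
eef_pos: [0.4639, 0.033, 0.0867]
orientation: [180.0, 0.0, -180.0]
contact_force: [0.1, 0.2, 2.4]
finger_gap: 0.0494
grip_force: 8.0
```

To row units: -0.045 m is -0.72, 0.0047 m is 0.0752.

move_tool:
  segments:
    - {"sz":-0.48}
    - {"sz":-0.64}
    - {"sz":-0.64}
    - {"sx":-0.72, "sy":0.0752}
    - {"sx":-0.72}

```text
time_s: 16.08
eef_pos: [0.5555, 0.038, 0.1981]
orientation: [180.0, 0.2, -180.0]
contact_force: [0.4, -0.2, 0.0]
finger_gap: 0.0495
grip_force: 8.0
```

move_tool:
  segments:
    - {"sx":-0.72}
    - {"sx":-0.64}
    - {"sx":-0.112}
    - {}
    - {}

```text
time_s: 16.7
eef_pos: [0.645, 0.0378, 0.1967]
orientation: [-180.0, -0.0, -180.0]
contact_force: [-0.2, 0.7, -0.3]
finger_gap: 0.0494
grip_force: 8.0
```

Run:
```python
from h import *
s=snap('wrist','w6.png');st=manip.get_state();C=cloud(s);
m=mask(s,'liner',(235,200,410,340));P=C[m];P=P[~np.isnan(P[:,0])];P=P[P[:,2]>.15]
zt=np.percentile(P[:,2],98);T=P[P[:,2]>zt-.004];print(m.sum(),zt,circ(T[:,:2]),st['eef_pos'],st['finger_gap'],st['contact_force'])
m=mask(s,'pot',(235,150,410,340));P=C[m];P=P[~np.isnan(P[:,0])];zt=np.percentile(P[:,2],98);T=P[P[:,2]>zt-.004];print(m.sum(),zt,circ(T[:,:2]))
```

```text
10514 0.21699559495859683 (array([0.63657868, 0.03796646]), np.float64(0.02518325157959271)) [0.64503262 0.03779911 0.19687483] 0.04939458924514829 [-0.1060614  -0.71069353  0.32420724]
1529 0.07778335881654812 (array([0.64410691, 0.03880756]), np.float64(0.029909278768900028))
```

View pics/w6.png

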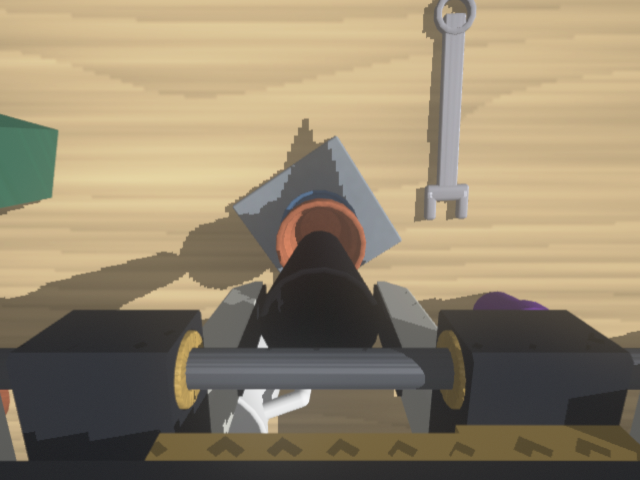

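The wrist view shows the liner in the jaws with its foot edge near (322,235), and the pot mouth at (322,240). I'll project an upright liner's rim and foot to check for tilt.

Run:
```python
from h import *
s=snap('wrist');st=manip.get_state();t=np.linspace(0,2*np.pi,37)
cx,cy,z=st['eef_pos']; zr=z+.088-.0867
for h,r in((0,.025),(-.088,.0145)):
    p=np.c_[cx+r*np.cos(t),cy+r*np.sin(t),np.full(37,zr+h)]
    uv=cv2.projectPoints(p,s['rvec'],s['tvec'],s['camera_matrix'],np.array(s['distortion']))[0][:,0]
    print(h,uv.min(0),uv.max(0),uv.mean(0))
C=cloud(s)
for v in range(232,345,8): print(v,C[v,320].round(4))
```

```text
0 [257.55401001 264.70595713] [380.59995024 377.34596095] [319.07608896 323.67085603]
-0.088 [296.16168504 237.05389406] [342.28953867 281.18001832] [319.22550117 259.87861339]
232 [0.6252 0.0383 0.12  ]
240 [0.6238 0.0382 0.1449]
248 [0.6225 0.0382 0.1653]
256 [0.6218 0.0382 0.1808]
264 [0.6211 0.0382 0.1945]
272 [0.6524 0.0383 0.1134]
280 [0.6539 0.0383 0.1237]
288 [0.6558 0.0383 0.132 ]
296 [0.6571 0.0382 0.1409]
304 [0.6593 0.0382 0.1468]
312 [0.6602 0.0382 0.1551]
320 [0.6615 0.0382 0.1618]
328 [0.6626 0.0382 0.1685]
336 [0.6639 0.0382 0.1741]
344 [0.6651 0.0382 0.1796]
```

The liner leans about 3.6°, with its foot toward -x and pivoting at the jaws. I'll shift +2 mm in x so the foot enters centred, lower it until it lands, then shift back to square it up.

To row units: 0.03 m is 0.48, 0.02 m is 0.32.

move_tool:
  segments:
    - {"sx":-0.032, "sy":0.008}
    - {"sz":0.48}
    - {"sz":0.48}
    - {"sz":0.32}
    - {}

```text
time_s: 17.42
eef_pos: [0.6464, 0.0383, 0.1146]
orientation: [180.0, -0.2, -180.0]
contact_force: [-0.3, -0.1, -0.7]
finger_gap: 0.0496
grip_force: 8.0
```

move_tool:
  segments:
    - {"sz":0.096}
    - {"sz":0.064}
    - {}

```text
time_s: 17.8
eef_pos: [0.648, 0.0382, 0.1068]
orientation: [-180.0, 0.0, -180.0]
contact_force: [0.5, 0.3, -0.7]
finger_gap: 0.0499
grip_force: 8.0
```

To row units: 0.001 m is 0.016.

move_tool:
  segments:
    - {"sz":0.016}
    - {}

```text
time_s: 18.05
eef_pos: [0.6479, 0.0382, 0.1057]
orientation: [-180.0, 0.0, -180.0]
contact_force: [0.2, -1.2, 0.3]
finger_gap: 0.0492
grip_force: 8.0
```

move_tool:
  segments:
    - {"sz":0.016}
    - {}

```text
time_s: 18.3
eef_pos: [0.6483, 0.0382, 0.1053]
orientation: [-180.0, 0.1, -180.0]
contact_force: [-0.7, -0.1, 3.7]
finger_gap: 0.0494
grip_force: 8.0
```

move_tool:
  segments:
    - {"sx":0.04, "sz":0.008}
    - {}
    - {}

```text
time_s: 18.68
eef_pos: [0.6458, 0.0382, 0.1049]
orientation: [-180.0, 0.1, -180.0]
contact_force: [-0.6, 0.3, 6.3]
finger_gap: 0.0497
grip_force: 8.0
```

Run:
```python
from h import *
s=snap('wrist');C=cloud(s)
for v in(210,220,230,240,280,290,300,310,320,330,340): print(v,s['img'][v,320],C[v,320].round(4))
```

```text
210 [66 75 89] [0.6128 0.0387 0.0285]
220 [63 72 85] [0.622  0.0387 0.0122]
230 [184 116  89] [0.6141 0.0386 0.0751]
240 [47 43 44] [0.6266 0.0387 0.045 ]
280 [37 34 34] [0.6559 0.0387 0.0287]
290 [37 35 34] [0.6585 0.0387 0.0386]
300 [37 35 34] [0.6602 0.0387 0.0494]
310 [36 35 35] [0.6613 0.0387 0.0601]
320 [34 34 34] [0.6623 0.0386 0.0699]
330 [35 37 38] [0.664  0.0386 0.0774]
340 [37 38 38] [0.6657 0.0386 0.0841]
```

move_tool:
  segments:
    - {}
    - {}
  finger_gap: 0.058

```text
time_s: 18.98
eef_pos: [0.6449, 0.0382, 0.1035]
orientation: [-180.0, -0.1, -180.0]
contact_force: [-0.7, -0.9, 0.0]
finger_gap: 0.0578
grip_force: 0.0
```

move_tool:
  segments:
    - {}
    - {}
    - {"sz":-0.48}
    - {"sz":-0.8}
    - {"sz":-0.8}

```text
time_s: 19.6
eef_pos: [0.6449, 0.0382, 0.2349]
orientation: [180.0, -0.1, -180.0]
contact_force: [1.3, -0.1, -0.1]
finger_gap: 0.0577
grip_force: 0.0
```

Run:
```python
from h import *
for n,b in(('scene',(240,190,340,345)),('top',(310,140,365,215))):
    s=snap(n,n+'7.png');C=cloud(s).reshape(-1,3)
    if n=='scene': cv2.imwrite('pics/crop7.png',cv2.resize(s['img'][180:360,200:360,::-1],None,fx=3,fy=3,interpolation=2))
    P=C[(np.hypot(C[:,0]-.645,C[:,1]-.038)<.035)&(C[:,2]<.13)]
    z=np.percentile(P[:,2],97);T=P[P[:,2]>z-.006];print(n,len(P),z,circ(T[:,:2]))
    A=np.c_[T[:,:2]-[.645,.038],np.ones(len(T))];print(np.linalg.lstsq(A,T[:,2],rcond=None)[0])
```

```text
scene 2130 0.10713196804844918 (array([0.64723036, 0.03916814]), np.float64(0.023197604905566188))
[-0.00208388  0.00359534  0.10542623]
top 751 0.10710993548433756 (array([0.64531292, 0.03853739]), np.float64(0.023257276348465653))
[-0.04219879 -0.01360873  0.10578486]
```

View pics/crop7.png

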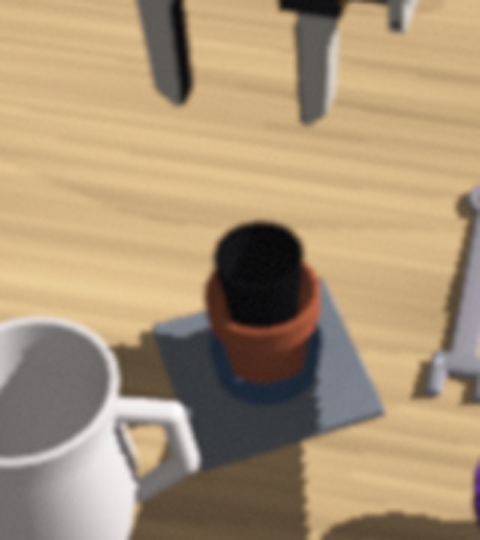

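The crop shows the liner upright in the terracotta pot, in the saucer, in the middle of the slate. The jug handle is clear at (180,450). Next is the label.

The rows are not in the units I measure in: shifts go in shares of 62.5 mm and turns go in shares of 180 degrees. I convert before sending: -0.055 m is -0.88, -0.05 m is -0.8.

move_tool:
  segments:
    - {"sx":0.192, "sy":-0.8}
    - {"sx":0.192, "sy":-0.88}
    - {"sx":0.192, "sy":-0.88}
    - {"sx":0.192, "sy":-0.88}
    - {"sx":0.192, "sy":-0.864}
  finger_gap: 0.04

```text
time_s: 20.32
eef_pos: [0.5847, -0.2325, 0.2337]
orientation: [180.0, -0.0, -180.0]
contact_force: [-0.2, -0.5, 0.6]
finger_gap: 0.0403
grip_force: 0.0
```

move_tool:
  segments:
    - {}
    - {}

```text
time_s: 20.58
eef_pos: [0.5853, -0.2305, 0.2336]
orientation: [180.0, -0.0, 180.0]
contact_force: [0.6, 0.2, -0.3]
finger_gap: 0.0402
grip_force: 0.0
```

Create lab.py:
```python
from h import *
import sys
st=manip.get_state();print(st['eef_pos'],st['orientation'],st['qpos'].round(1))
for n,box in (('wrist',(0,0,640,345)),('top',(445,205,475,225)),('scene',(130,190,165,226))):
    s=snap(n,sys.argv[1] if n=='wrist' else None)
    for w in('yellow','red') if n=='wrist' else ('yellow',):
        try: m=mask(s,w,box)
        except ValueError: print('no',w);continue
        P=cloud(s)[m];P=P[~np.isnan(P[:,0])];zt=np.percentile(P[:,2],97);T=P[P[:,2]>zt-.004]
        r=cv2.minAreaRect((T[:,:2]*1000).astype('f4'));print(n,w,m.sum(),np.argwhere(m)[:,::-1].mean(0),'zt',zt.round(4),len(T),T.mean(0).round(4),r)
s=snap('wrist');C=cloud(s);P=C.reshape(-1,3);P=P[(abs(P[:,2]-.095)<.006)&(P[:,1]<-.1)&(P[:,0]>.45)&(P[:,0]<.7)]
print('rack top',len(P),np.median(P[:,2]),cv2.minAreaRect((P[:,:2]*1000).astype('f4')))
```

```bash
python3 lab.py w8.png
```

```text
[ 0.58526362 -0.23046761  0.23360152] [ 1.79955557e+02 -1.86877416e-02  1.79963066e+02] [ -26.2   12.1   80.8    0.    87.1 -116.1]
wrist yellow 630 [318.25555556 244.27777778] zt 0.1386 388 [ 0.581  -0.2312  0.1374] ((581.2482299804688, -231.2997589111328), (17.89911460876465, 9.542680740356445), 74.94685363769531)
no red
no yellow
scene yellow 126 [149.28571429 207.1984127 ] zt 0.1404 46 [ 0.5839 -0.2305  0.1386] ((582.976806640625, -231.17478942871094), (21.432886123657227, 10.406771659851074), 70.83897399902344)
rack top 15254 0.09439905733722503 ((570.5838623046875, -269.79052734375), (160.57113647460938, 60.51048278808594), 74.45922088623047)
```

View pics/w8.png

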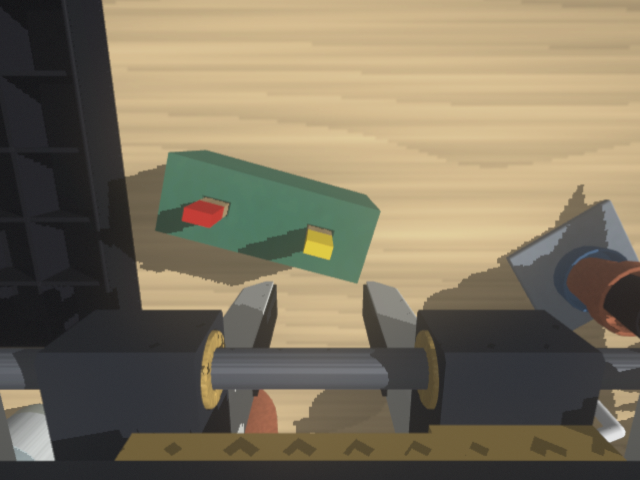

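The wrist view shows the yellow label at (318,244) and the red one at (205,212). The rack's long axis is at about 74.7°. I'll turn the tool +105.3° to close across the 9 mm thickness.

To row units: 10.53 degrees / 180 = 0.0585.

move_tool:
  segments:
    - {"twist":0.0585}
    - {"twist":0.0585}
    - {"twist":0.0585}
    - {"twist":0.0585}
    - {"twist":0.0585}

```text
time_s: 21.4
eef_pos: [0.5858, -0.2296, 0.2341]
orientation: [180.0, 0.0, 127.1]
contact_force: [-0.8, 0.3, 0.1]
finger_gap: 0.0404
grip_force: 0.0
```

move_tool:
  segments:
    - {"twist":0.0585}
    - {"twist":0.0585}
    - {"twist":0.0585}
    - {"twist":0.0585}
    - {"twist":0.0585}

```text
time_s: 22.02
eef_pos: [0.5858, -0.2296, 0.2341]
orientation: [180.0, -0.0, 74.5]
contact_force: [0.5, -0.4, 0.2]
finger_gap: 0.04
grip_force: 0.0
```

move_tool:
  segments:
    - {}
    - {}

```text
time_s: 22.28
eef_pos: [0.5856, -0.2302, 0.2341]
orientation: [180.0, -0.0, 75.0]
contact_force: [0.1, -0.4, 0.6]
finger_gap: 0.0402
grip_force: 0.0
```

```bash
python3 lab.py w9.png
```

Run:
```python
from h import *
print(tool([.5815,-.2313,.126]))
```

```text
[ 0.58557104 -0.23016914  0.23408291] [ 1.79994672e+02 -1.77362937e-04  7.49997828e+01] [-26.1  12.1  80.8   0.   87.1 -11.1]
wrist yellow 505 [314.51287129 252.08514851] zt 0.1385 382 [ 0.5819 -0.2305  0.1374] ((581.8861694335938, -230.82383728027344), (18.627033233642578, 8.604533195495605), 74.63414764404297)
no red
top yellow 7 [453.71428571 214.28571429] zt 0.1288 1 [ 0.5841 -0.2222  0.1318] ((584.1180419921875, -222.1636505126953), (0.0, 0.0), 0.0)
scene yellow 127 [149.31496063 207.18897638] zt 0.1399 50 [ 0.5842 -0.2304  0.1385] ((583.12939453125, -230.2403564453125), (18.862882614135742, 10.417954444885254), 70.55402374267578)
rack top 11519 0.09445244922546231 ((574.8660278320312, -255.75161743164062), (131.68014526367188, 60.072261810302734), 74.47273254394531)
[-0.00165649 -0.0035721   0.10802948]
```

To row units: 0.04 m is 0.64, 0.02 m is 0.32.

move_tool:
  segments:
    - {"sx":-0.024, "sy":-0.0592, "sz":0.64}
    - {"sz":0.64}
    - {"sz":0.32}
    - {"sz":0.144}
    - {}

```text
time_s: 23.1
eef_pos: [0.5817, -0.2314, 0.1255]
orientation: [180.0, 0.0, 74.7]
contact_force: [0.2, 0.0, -0.1]
finger_gap: 0.0399
grip_force: 0.0
```

move_tool:
  segments:
    - {}
    - {}
    - {}

```text
time_s: 23.48
eef_pos: [0.5818, -0.2314, 0.1258]
orientation: [179.9, 0.0, 74.7]
contact_force: [-0.6, 0.2, -0.3]
finger_gap: 0.0403
grip_force: 0.0
```

move_tool:
  segments:
    - {}
    - {}
    - {}
    - {}
  finger_gap: 0.002
  force: 12

```text
time_s: 23.98
eef_pos: [0.5813, -0.2312, 0.125]
orientation: [-180.0, 0.0, 74.7]
contact_force: [0.0, -0.2, 0.5]
finger_gap: 0.0087
grip_force: 12.0
```

To row units: -0.03 m is -0.48, -0.02 m is -0.32.

move_tool:
  segments:
    - {"sz":-0.32}
    - {"sz":-0.48}
    - {"sz":-0.48}
    - {"sz":-0.48}
    - {"sz":-0.24}

```text
time_s: 24.6
eef_pos: [0.5821, -0.2316, 0.2527]
orientation: [179.8, 0.0, 74.7]
contact_force: [-0.2, 0.2, -0.0]
finger_gap: 0.0089
grip_force: 12.0
```

move_tool:
  segments:
    - {"sx":0.88, "sy":-0.032}
    - {"sx":0.88, "sy":-0.032}
    - {"sx":0.88, "sy":-0.032}
    - {"sx":0.88, "sy":-0.032}
    - {"sx":0.72, "sy":-0.032}

```text
time_s: 25.22
eef_pos: [0.6415, 0.0292, 0.2495]
orientation: [-179.9, 0.0, 74.7]
contact_force: [0.8, -0.5, -0.6]
finger_gap: 0.0092
grip_force: 12.0
```

move_tool:
  segments:
    - {"sx":0.192}
    - {}
    - {}

```text
time_s: 25.6
eef_pos: [0.6446, 0.0371, 0.2498]
orientation: [-180.0, 0.0, 74.6]
contact_force: [-0.2, 0.4, -0.7]
finger_gap: 0.0089
grip_force: 12.0
```

Run:
```python
from h import *
s=snap('wrist','w10.png');print(tool([.645,.0385,.25]))
cv2.imwrite('pics/crop10.png',cv2.resize(snap('scene')['img'][100:360,180:400,::-1],None,fx=2,fy=2))
```

```text
[ 1.57372629e-03 -7.49628768e-05 -8.34532678e-05]
```

View pics/w10.png

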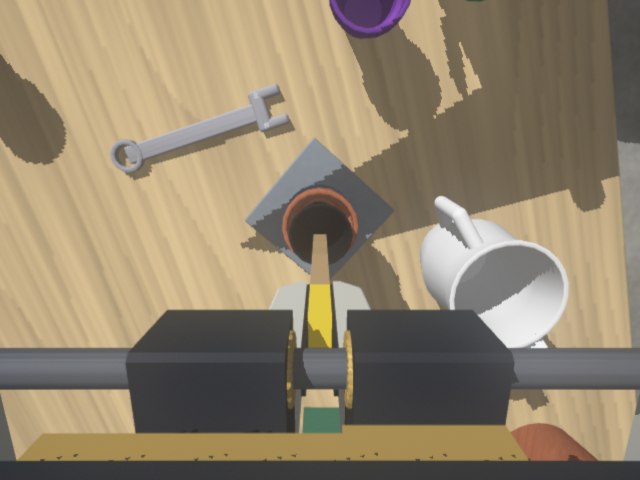

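View pics/crop10.png

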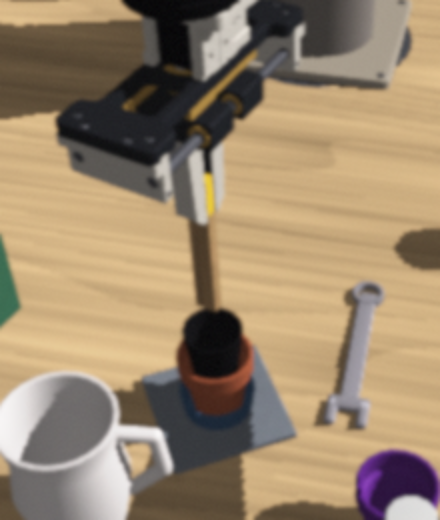

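The wrist view shows the label (yellow at (320,310), lower end at (320,240)) in line with the liner mouth at (320,225). The crop shows it hanging plumb above the liner. I'll lower it until it touches.

To row units: 0.03 m is 0.48, 0.025 m is 0.4.

move_tool:
  segments:
    - {"sx":0.024, "sz":0.48}
    - {"sz":0.48}
    - {"sz":0.4}
    - {"sz":0.24}
    - {}

```text
time_s: 26.32
eef_pos: [0.6444, 0.0394, 0.1488]
orientation: [-179.9, 0.0, 74.7]
contact_force: [-0.2, -0.2, 0.4]
finger_gap: 0.0089
grip_force: 12.0
```

move_tool:
  segments:
    - {"sz":0.08}
    - {"sz":0.064}
    - {}

```text
time_s: 26.7
eef_pos: [0.6453, 0.04, 0.1412]
orientation: [180.0, -0.0, 74.7]
contact_force: [-0.8, -0.4, -0.8]
finger_gap: 0.0088
grip_force: 12.0
```

To row units: 0.0015 m is 0.024, -0.001 m is -0.016.

move_tool:
  segments:
    - {"sx":-0.016, "sz":0.024}
    - {}

```text
time_s: 26.95
eef_pos: [0.6449, 0.039, 0.1396]
orientation: [180.0, 0.0, 74.7]
contact_force: [0.2, 0.4, 0.1]
finger_gap: 0.0088
grip_force: 12.0
```

move_tool:
  segments:
    - {"sz":0.016}
    - {}

```text
time_s: 27.2
eef_pos: [0.6449, 0.0391, 0.1385]
orientation: [-180.0, 0.0, 74.7]
contact_force: [0.6, -0.4, -0.3]
finger_gap: 0.0093
grip_force: 12.0
```

move_tool:
  segments:
    - {"sz":0.016}
    - {}

```text
time_s: 27.45
eef_pos: [0.6451, 0.039, 0.138]
orientation: [180.0, -0.0, 74.7]
contact_force: [-0.5, -0.7, 2.5]
finger_gap: 0.0088
grip_force: 12.0
```

move_tool:
  segments:
    - {}
    - {}
    - {}
    - {}
  finger_gap: 0.08

```text
time_s: 27.95
eef_pos: [0.6449, 0.0391, 0.1374]
orientation: [-180.0, 0.0, 74.7]
contact_force: [-0.5, -0.2, -0.6]
finger_gap: 0.0442
grip_force: 0.0
```

move_tool:
  segments:
    - {"sz":-0.32}
    - {"sz":-0.64}
    - {"sz":-0.96}
    - {"sz":-0.48}
    - {}

```text
time_s: 28.58
eef_pos: [0.6468, 0.039, 0.2936]
orientation: [179.5, -0.1, 74.7]
contact_force: [0.0, 0.4, -0.7]
finger_gap: 0.0801
grip_force: 0.0
```

move_tool:
  segments:
    - {"sx":-0.96}
    - {"sx":-0.96}
    - {"sx":-0.96}
    - {}
    - {}

```text
time_s: 29.2
eef_pos: [0.5971, -0.1344, 0.2869]
orientation: [-179.9, -0.0, 74.7]
contact_force: [0.6, -0.3, 0.2]
finger_gap: 0.0799
grip_force: 0.0
```

Run:
```python
from h import *
s=snap('scene','s11.png');t=snap('top','t11.png')
a=cv2.resize(s['img'][130:370,60:480],None,fx=1.6,fy=1.6);b=t['img'][90:300,120:540]; b=cv2.resize(b,(a.shape[1],200))
cv2.imwrite('pics/c11.png',np.vstack([a,b])[:,:,::-1])
print(manip.get_state()['finger_gap'])
m=mask(s,'yellow',(240,150,360,330));P=cloud(s)[m];P=P[~np.isnan(P[:,0])];print(m.sum(),P[P[:,2]>.1].min(0),P.max(0))
```

```text
0.0801659704380104
125 [0.62188952 0.0299891  0.10696762] [0.65382438 0.04920622 0.15382184]
```

View pics/c11.png

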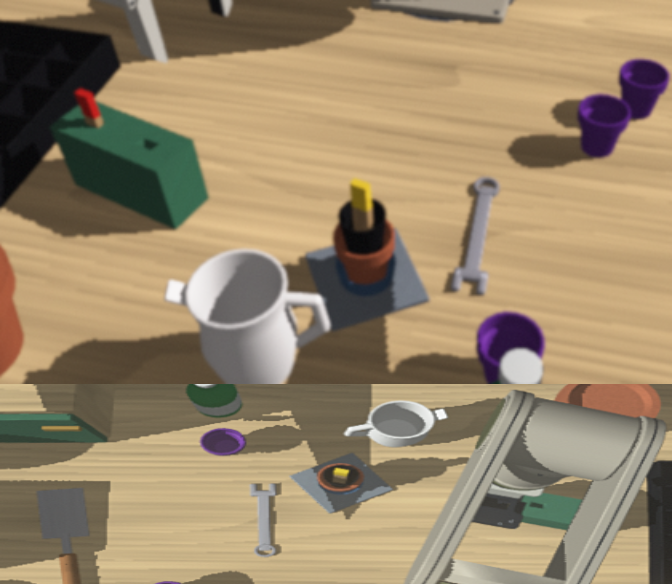

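The picture shows the whole stack centred on the slate, with the yellow end up at (360,195). The red label is still in the rack, and the jug, spanner and trowel look unmoved.

```bash
python3 -c "
from plant import order; print(order.hand_in())"
```

```text
the job is handed in; nothing more can be done
None
```

I built the sowing pot in the middle of the slate in the order asked (saucer, pot, liner, yellow label standing yellow end up) and handed it in at about 29 s; the last pictures showed it standing and nothing else moved, but no verdict came back.

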